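# Tip a stock tube until the first brass fitting shows at the mouth

## Robot

A 7-joint arm with a two-finger parallel gripper is mounted at the origin on the work surface. World frame = base frame: x ahead of the robot, y to its left, z up, the work surface at z = 0. Lengths are in m, angles in degrees, forces in N, time in s.
With the tool pointing down it reaches from about 0.4 to 0.925 m from the base axis. Payload 4.1 kg.
Tool frame: the origin (TCP) lies midway between the tips of the shut fingers; the grasp point (between the pads) lies 19 mm behind it; z points along the fingers, y is the line along which they close (so a half turn about z gives the same grasp; the last joint's range is limited). The gripper opens to 85 mm and grips with 20 to 120 N. Pads are 22 mm wide; open, the fingers measure 114 mm over their backs; the gripper's body (76 mm by 85 mm) begins 54 mm behind the grasp point. The pads swing forward as they close: fully open they stand 13 mm farther back than shut.
Start: joints at [67.895, 22.827, 2.584, 88.041, -1.071, 69.15, -2.905], TCP at [0.184, -0.623, 0.231] pointing down, gripper open.
Joint ranges: [-161.44, 161.44], [-28.35, 127.94], [-78.24, 83.42], [0, 140.83], [-78.03, 258.03], [13.02, 114.36], [-168.23, 168.23]. Speed limits (degrees/s): [147.25, 147.25, 180, 180, 180, 180, 180].

## Interface

Orientations are given as a 3x3 rotation matrix whose columns are the frame's x, y, z axes.
In Python, from station import readout, vision, order gives the robot as it stands. The module is installed in compiled form; this text tells all that it offers.
- The arm moves only by the tool arm_command, never from a script. Its argument "steps" is a list that holds one entry, the list of rows, each a list of 7 numbers: the shift along the tool's x, y, z normalised to -1 to 1, where 1 is 0.05 m, then the turn, a rotation vector about the tool's x, y, z normalised to -1 to 1, where 1 is pi/2 rad, then the opening, from 0 (shut) to 1 (fully open). A call has 1 to 20 rows; each row shifts and turns the commanded pose from where the row before left it, along the tool's axes as they then stand; what a row does not reach is not made up. A row lasts 1/8 s, in which the tool goes at most 62.5 mm and 10.7 degrees, less where a joint would pass 70% of its speed; a pose out of reach is approached as far as the arm can. A call with a number of a shift or a turn outside -1 to 1 is refused whole. A call with a gripper value outside its range is refused whole. The fingers move at their own pace and stop on an object; the grip force is fixed at half the most. Time passes only in rows, so rows that do not move let the fingers close. It gives the time, the measured TCP pose, the force, the opening and the grip force at its end, in the units of the state.
- readout.get_obs(): the state, without advancing time (a new reading comes with each control period).
- vision.get_image(name): name is "scene" or "top"; returns the picture (400x640x3 uint8, red, green, blue); there is no depth.
- vision.get_calibration(name): a dict with "intrinsics" (3x3 intrinsics, pixels), "world_to_cam" (4x4, takes a point from world to camera coordinates). Camera axes: x right, y down, z forward; pixel columns grow to the right and rows downward; lengths in m; the calibration is good to about 2 mm. A picture is of the moment at which its call begins. get_calibration takes no time and is no camera call.
- order.sign_off(): hands the job in; it is judged then, once.
The state is a dict: "time_s": time; "joint_positions": joint angles; "qd": joint speeds; "effort": joint torques, N m; "eef_pos": TCP position; "ee_rot": TCP orientation; "wrist_force": force on the tool from outside, world axes, zero at the start; "wrist_torque": the same for the moment, N m; "grip_width": finger opening in m; "grip_force": force on a finger pad.
Only numpy, scipy, OpenCV 4.12 (cv2) and the standard library are available. Lean on these libraries where they do the work, as an engineer would, in place of code of your own. Each camera call takes 0.05 s, during which the arm holds its last target. There are 200 camera calls.

## Task

Take the clear stock tube from its leaning rest, tip it slowly mouth-down and stop as soon as the first brass fitting has slid out past the rim by roughly a centimetre, without letting any fitting fall out. Then lay the tube level in the orange-cheeked cradle and let go, with that fitting still sticking out of the mouth ready to be taken and the other one inside the tube. Leave the paint pot, dye jar and cork block where they are.

Things in the scene. Friction and masses are not known exactly. Their poses are not given: they have to be found in the camera images.
- tube_center (a point): centre of the loose stock tube: square, clear plastic, 200 mm long, 40 x 40 mm outside, bore 34 x 34 mm, 160 g. x runs along it to the open mouth (100 mm off), z out of the top face, which has an 18 mm slot all along, y across. The other end has a blue cap 5 mm thick. It starts on the rest, mouth 28 degrees (0.489 rad) above level. Pinch it across its plain sides (40 mm apart) near the centre
- tube_mouth (a point): centre of the tube's mouth, in the plane of its red-banded rim; axes as the tube's. The fittings in the tube start to slide when the mouth is 14 to 27 degrees below level (friction coefficient 0.25 to 0.5, different each time) and stop again when the tilt is taken back a few degrees. The shift is felt as a change of moment at the gripper
- fitting_front_center (a point): centre of the brass barrel fitting nearer the mouth: a cylinder 28 mm across, 72 mm long, 140 to 235 g, loose in the tube, its x along its length. At the start its front end (36 mm from this point) is 50 mm, give or take 2, inside the rim. It falls out once its centre passes the rim
- fitting_back_center (a point): centre of the second, like brass fitting (same size, 140 to 235 g), behind the first, touching it and the blue cap at the start
- rest: fixed leaning rest with blue cheeks on a dark steel foot 190 x 110 x 12 mm; origin at the centre of the foot's underside; x points level towards the side where the tube's mouth leans up, z up
- rest_seat (a point): where the tube's centre lies on the rest, 88 mm above the work surface, axes as the rest's. A 28 mm wide beam carries the tube, with a stop at the capped end and low cheeks 58 to 82 mm either way from here along the tube, reaching 12 mm up its sides
- cradle: fixed level cradle with orange cheeks on a wooden foot 170 x 120 x 12 mm; origin at the centre of the foot's underside; x along the line in which the tube has to lie, z up
- cradle_seat (a point): where the tube's centre has to lie in the cradle, 68 mm above the work surface, axes as the cradle's. A level beam 28 mm wide and 150 mm long carries the tube (its top 48 mm above the work surface); cheeks 51 to 75 mm either way along x, inner faces 48 mm apart, 12 mm above the beam; both ends are open
- paint_pot: bystander: small brown edge-paint pot, 60 mm across, 56 mm high; origin at the centre of its underside
- dye_jar: bystander: jar with black cap, 60 mm across, 85 mm high; origin at the centre of its underside
- sanding_block: bystander: cork block 70 x 100 x 28 mm; origin at the centre of its underside
Things that resemble listed ones, but are neither listed nor needed, are in the scene too. Leave any pink or purple look-alike of the part that bears fitting_back_center alone.

How it is judged (in metres and radians):
On the way, in this order (a step that is already met when the one before it is completed fails the run):
1. the tube is lifted clear of its rest in the gripper (contact force between the fingers and tube above 1 N and distance of tube_center from where it was at the start of the episode above 0.05 m), for 0.1 s.
2. held with its mouth pointing down (over 6 degrees below level), the first fitting slides out past the rim, not out of the tube (contact force between the fingers and tube above 1 N and angle between tube_center's own x axis and vertical above 1.675 rad and x of fitting_front_center in the frame of tube_center between 0.0655 and 0.098 m), for 0.1 s.
At the end, for the whole second after the job is handed in: The tube lies level and released in the cradle, slotted face up, its centre within 25 mm of the seat; the first fitting rests with 1.5 to 30 mm of its length beyond the rim; the second is wholly inside the tube; all at rest (horizontal distance between tube_center and cradle_seat below 0.025 m and z of tube_center in the frame of cradle_seat between -0.006 and 0.006 m and angle between tube_center's own x axis and vertical between 1.5 and 1.64 rad and angle between tube_center's own z axis and vertical below 0.1 rad and angle between the x axis of tube_center and the x axis of cradle_seat, either way round below 0.15 rad and x of fitting_front_center in the frame of tube_center between 0.0655 and 0.0945 m and z of fitting_front_center in the frame of tube_center above -0.012 m and x of fitting_back_center in the frame of tube_center between -0.08 and 0.064 m and linear speed of each of tube, fitting_front below 0.02 m/s); the robot touches nothing.
It fails at once if a fitting falls out of the tube (distance between fitting_front_center and tube_center above 0.125 m or distance between fitting_back_center and tube_center above 0.1 m).
It fails at once if the tube is swung fast (over 2.5 rad/s) while held mouth-down (angular speed of tube above 2.5 rad/s and angle between tube_center's own x axis and vertical above 1.675 rad and contact force between the fingers and tube above 1 N).
It fails at once if the paint pot, dye jar or cork block is pushed more than 30 mm or tipped (distance of any of paint_pot, dye_jar, sanding_block from where it was at the start of the episode above 0.03 m or angle between any of paint_pot, dye_jar, sanding_block's own z axis and vertical above 0.35 rad).
It also fails if it takes over 72 s, if anything falls off the work surface, if the arm or the gripper's body presses on something with over 40 N, if the wrist force passes 120 N, or if a joint passes its speed limit or range.

## Working session

There is one attempt and no reset: what is moved stays moved. The work goes in short steps, Python scripts to look and compute and a tool call to move; the robot and the scene stay as the last step left them, time stands still between calls to the robot, and variables do not carry over. Pictures are saved under pics/ and viewed, at most 10 in all, crops included, and the job is handed in when it is done.

Besides the shell and the picture viewer there is one more tool, called after ">>>" as a command line: name --argument value ..., lists and objects as JSON in quotes. arm_command: Moves the arm, as the interface text tells. Its arguments: {"type":"object","properties":{"steps":{"type":"array","items":{"type":"array","items":{"type":"array","items":{"type":"number","minimum":-1,"maximum":1}}}}},"required":["steps"]}

```bash
mkdir -p pics
python3 - <<'E'
from station import readout, vision
import cv2,json,numpy as np
o=readout.get_obs()
print({k:np.round(v,3).tolist() for k,v in o.items()})
for n in("scene","top"):
    cv2.imwrite(f"pics/{n}0.png",cv2.cvtColor(vision.get_image(n),cv2.COLOR_RGB2BGR))
    c=vision.get_calibration(n); print(n,np.round(c["intrinsics"],1).tolist(),np.round(c["world_to_cam"],4).tolist())
E
```

```text
{'time_s': 0.0, 'joint_positions': [67.896, 22.872, 2.578, 88.116, -1.07, 69.147, -2.903], 'qd': [-0.035, 0.019, 0.094, 0.023, -0.017, -0.05, -0.02], 'effort': [-0.001, -47.512, 1.365, -25.422, 0.012, 0.01, 0.0], 'eef_pos': [0.184, -0.623, 0.23], 'ee_rot': [[0.959, 0.283, -0.001], [0.283, -0.959, 0.002], [-0.0, -0.002, -1.0]], 'wrist_force': [-0.722, -0.282, 0.218], 'wrist_torque': [-0.013, 0.029, -0.025], 'grip_force': 0.0, 'grip_width': 0.085}
scene [[508.4, 0.0, 323.5], [0.0, 508.4, 198.5], [0.0, 0.0, 1.0]] [[-0.6054, 0.7959, 0.0042, 0.3935], [0.408, 0.3149, -0.857, -0.1025], [-0.6834, -0.5171, -0.5153, 1.6938], [0.0, 0.0, 0.0, 1.0]]
top [[421.2, 0.0, 321.0], [0.0, 421.2, 202.6], [0.0, 0.0, 1.0]] [[0.0262, -0.9996, 0.0125, -0.0703], [-0.9983, -0.0268, -0.0519, 0.5839], [0.0522, -0.0111, -0.9986, 0.8692], [0.0, 0.0, 0.0, 1.0]]
```

View pics/scene0.png

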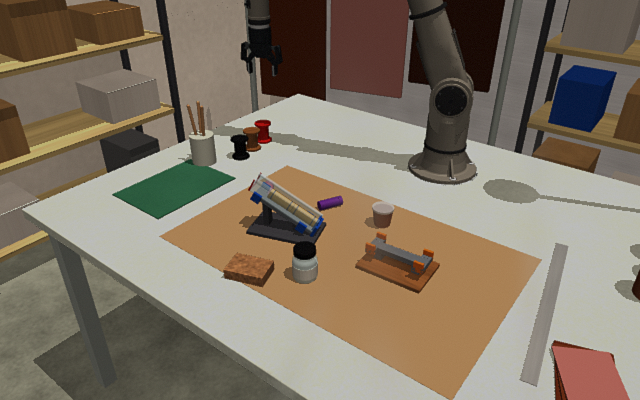

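View pics/top0.png

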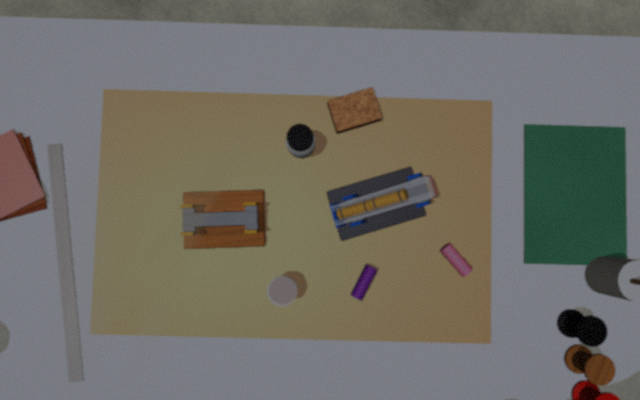

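The scene shows the tube on its rest at about (285,207), with the mouth up-left and the cap down-right, and the cradle at about (400,262). In the top view the rest is at about (379,203) with the mouth to the right, the cradle at (223,218), the dye jar at (300,140), the paint pot at (283,290) and the cork block at (355,110). I'll enlarge the top view.

Run:
```python
import cv2,numpy as np
t=cv2.imread("pics/top0.png")
a=cv2.resize(t[160:250,320:445],None,fx=5,fy=5,interpolation=cv2.INTER_CUBIC)
b=cv2.resize(t[180:258,170:280],None,fx=4,fy=4,interpolation=cv2.INTER_CUBIC)
cv2.imwrite("pics/a.png",a);cv2.imwrite("pics/b.png",b)
```

```text
(no output)
```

View pics/a.png

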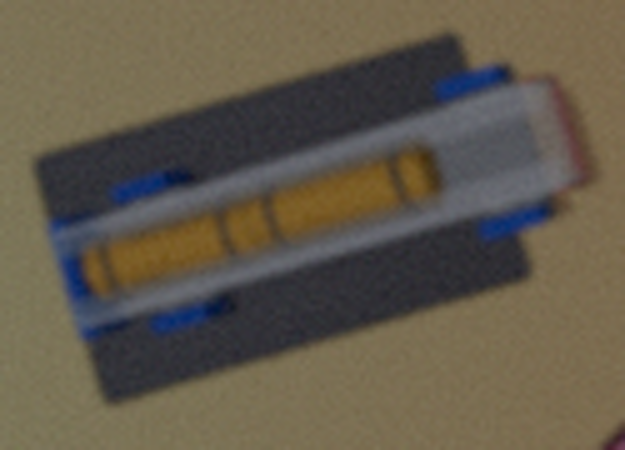

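View pics/b.png

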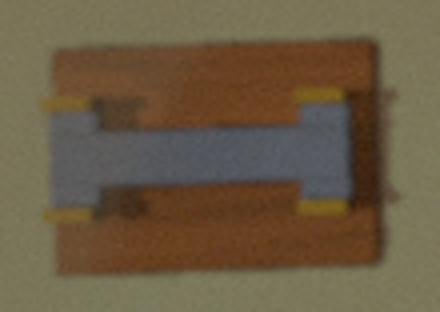

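The crops are clear: rest foot corners at crop (37,158), (460,35), (530,272), (110,402), and cradle foot corners at (53,47), (378,40), (380,262), (57,275).

```bash
cat > h.py <<'E'
import numpy as np
from station import vision
from scipy.spatial.transform import Rotation as R
def unproj(n,uv,z):
    c=vision.get_calibration(n);K=np.array(c["intrinsics"]);T=np.array(c["world_to_cam"])
    d=T[:3,:3].T@np.linalg.solve(K,[*uv,1]);o=-T[:3,:3].T@T[:3,3]
    return o+d*(z-o[2])/d[2]
def proj(n,p):
    c=vision.get_calibration(n);K=np.array(c["intrinsics"]);T=np.array(c["world_to_cam"])
    q=K@(T[:3,:3]@p+T[:3,3]);return q[:2]/q[2]
E
python3 - <<'E'
from h import *
np.set_printoptions(precision=4,suppress=True)
def foot(c,off,f):
    P=np.array([unproj("top",(np.array(q)+.5)/f-.5+off,.012) for q in c])
    ax=(P[1]+P[2]-P[0]-P[3])/2;print("foot",P.mean(0),np.linalg.norm(ax),np.linalg.norm(P[0]+P[1]-P[2]-P[3])/2,np.degrees(np.arctan2(ax[1],ax[0])));return P.mean(0),np.arctan2(ax[1],ax[0])
c,y=foot([(37,158),(460,35),(530,272),(110,402)],np.array([320,160]),5)
foot([(53,47),(378,40),(380,262),(57,275)],np.array([170,180]),4)
# beam/cheek tops of cradle: end edges at top of beam z=.048
for q in [(50,112),(50,207),(350,100),(350,198)]: print("beam",unproj("top",(np.array(q)+.5)/4-.5+[170,180],.048))
for q in [(42,103),(345,95),(345,208),(42,215)]: print("cheek",unproj("top",(np.array(q)+.5)/4-.5+[170,180],.060))
# tube predicted
Rt=R.from_euler('ZY',[y,-np.radians(28)]).as_matrix()
ctr=np.array([c[0],c[1],.088])
for p in [(-.1,.02,.02),(-.1,-.02,.02),(.1,.02,.02),(.1,-.02,.02),(.1,.02,-.02),(.1,-.02,-.02)]:
    w=ctr+Rt@p;print(p,((proj("top",w)-[320,160])+.5)*5-.5,proj("scene",w))
E
```

```text
foot [ 0.5883 -0.1721  0.012 ] 0.18665523408171414 0.10594422043818115 -71.80181239796637
foot [0.5468 0.1481 0.012 ] 0.16958080049502328 0.1180402651740603 -86.72072665931324
beam [0.5662 0.225  0.048 ]
beam [0.5185 0.223  0.048 ]
beam [0.5762 0.0745 0.048 ]
beam [0.5269 0.0728 0.048 ]
cheek [0.5702 0.2254 0.06  ]
cheek [0.5782 0.0754 0.06  ]
cheek [0.5221 0.0735 0.06  ]
cheek [0.5147 0.223  0.06  ]
(-0.1, 0.02, 0.02) [ 53.6422 232.3577] [318.2027 221.6783]
(-0.1, -0.02, 0.02) [ 82.5667 328.3753] [323.2886 213.7418]
(0.1, 0.02, 0.02) [535.7377  79.2881] [253.4769 178.6001]
(0.1, -0.02, 0.02) [569.278  186.3165] [260.1262 171.7099]
(0.1, 0.02, -0.02) [558.6224  75.9752] [247.8737 189.2783]
(0.1, -0.02, -0.02) [590.6906 178.1271] [254.542  182.2524]
```

>>> arm_command --steps '[[[0.734,-0.52,-0.06,0,0,0,1],[0.734,-0.52,-0.06,0,0,0,1],[0.734,-0.52,-0.06,0,0,0,1],[0.734,-0.52,-0.06,0,0,0,1],[0.734,-0.52,-0.06,0,0,0,1],[0.734,-0.52,-0.06,0,0,0,1],[0.734,-0.52,-0.06,0,0,0,1],[0.734,-0.52,-0.06,0,0,0,1],[0.734,-0.52,-0.06,0,0,0,1],[0.734,-0.52,-0.06,0,0,0,1],[0.734,-0.52,-0.06,0,0,0,1],[0.734,-0.52,-0.06,0,0,0,1],[0.734,-0.52,-0.06,0,0,0,1],[0.734,-0.52,-0.06,0,0,0,1],[0,0,0,0,0,-0.085,1],[0,0,0,0,0,-0.085,1],[0,0,0,0,0,-0.085,1],[0,0,0,0,0,-0.085,1],[0,0,0,0,0,-0.085,1],[0,0,0,0,0,-0.085,1]]]'

```text
time_s: 2.6
eef_pos: [0.5733, -0.129, 0.2727]
ee_rot: [[0.46, 0.888, -0.001], [0.888, -0.46, 0.0], [-0.0, -0.001, -1.0]]
wrist_force: [1.3, 0.8, -0.3]
grip_width: 0.0855
grip_force: 0.0
```

>>> arm_command --steps '[[[0,0,0,0,0,-0.085,1],[0,0,0,0,0,-0.085,1],[0,0,0,0,0,-0.085,1],[0,0,0,0,0,-0.085,1],[0,0,0,0,0,-0.085,1],[0,0,0,0,0,-0.085,1],[0,0,0,0,-0.078,0,1],[0,0,0,0,-0.078,0,1],[0,0,0,0,-0.078,0,1],[0,0,0,0,-0.078,0,1],[0,0,0,0,0,0,1],[0,0,0,0,0,0,1]]]'

```text
time_s: 4.1
eef_pos: [0.5738, -0.13, 0.2734]
ee_rot: [[-0.275, 0.95, 0.146], [0.839, 0.312, -0.447], [-0.47, -0.0, -0.883]]
wrist_force: [-0.4, -1.2, 0.1]
grip_width: 0.0853
grip_force: 0.0
```

```bash
cat >> h.py <<'E'
def tgt(yaw,pitch):  # tool rotation for tube at yaw, mouth up by pitch (deg)
    Rt=R.from_euler('ZY',[yaw,-pitch],degrees=True).as_matrix()
    return Rt,Rt@np.diag([-1,1,-1])
def go(pos,Rw):
    from station import readout
    o=readout.get_obs();R0=np.array(o["ee_rot"]);p=np.array(o["eef_pos"])
    print("t",o["time_s"],"p",p,"j",o["joint_positions"])
    print("shift units",R0.T@(pos-p)/.05,"turn units",R.from_matrix(R0.T@Rw).as_rotvec()/(np.pi/2))
    print("F",np.array(o["wrist_force"]),np.array(o["wrist_torque"]),o["grip_width"],o["grip_force"])
E
python3 - <<'E'
from h import *
np.set_printoptions(precision=3,suppress=True)
Rt,Rw=tgt(-71.8,28)
c=np.array([.588,-.172,.088]); go(c+.022*Rw[:,2],Rw)
E
```

```text
t 4.1 p [ 0.574 -0.13   0.273] j [ 19.716  11.517 -30.518 104.2    37.047  66.515  -7.351]
shift units [0.959 0.009 4.131] turn units [-0.  0. -0.]
F [-0.437 -1.227  0.053] [0.439 0.197 0.029] 0.08531221207860397 0.0
```

>>> arm_command --steps '[[[0.48,0,0.2,0,0,0,1],[0.48,0,0.2,0,0,0,1],[0,0,0.5,0,0,0,1],[0,0,0.5,0,0,0,1],[0,0,0.5,0,0,0,1],[0,0,0.5,0,0,0,1],[0,0,0.5,0,0,0,1],[0,0,0.4,0,0,0,1],[0,0,0.3,0,0,0,1],[0,0,0.3,0,0,0,1],[0,0,0.23,0,0,0,1],[0,0,0,0,0,0,1]]]'

```text
time_s: 5.6
eef_pos: [0.5904, -0.1815, 0.0677]
ee_rot: [[-0.276, 0.95, 0.146], [0.838, 0.312, -0.447], [-0.47, -0.001, -0.882]]
wrist_force: [0.2, -0.3, 0.9]
grip_width: 0.0852
grip_force: 0.0
```

Run:
```python
from h import *
import cv2
np.set_printoptions(precision=3,suppress=True)
Rt,Rw=tgt(-71.8,28)
c=np.array([.588,-.172,.088]); go(c+.022*Rw[:,2],Rw)
a=cv2.cvtColor(vision.get_image("top"),cv2.COLOR_RGB2BGR)[140:250,310:450]
b=cv2.cvtColor(vision.get_image("scene"),cv2.COLOR_RGB2BGR)[140:250,220:360]
cv2.imwrite("pics/g.png",cv2.resize(np.vstack([a,b]),None,fx=2.7,fy=2.7,interpolation=2))
```

```text
t 5.6 p [ 0.59  -0.181  0.068] j [ 18.399  27.52  -24.385 112.733  54.915  48.758 -24.776]
shift units [-0.018  0.013 -0.01 ] turn units [-0.001  0.001  0.   ]
F [ 0.239 -0.319  0.887] [ 0.526  0.165 -0.047] 0.08521274739806897 0.0
```

View pics/g.png

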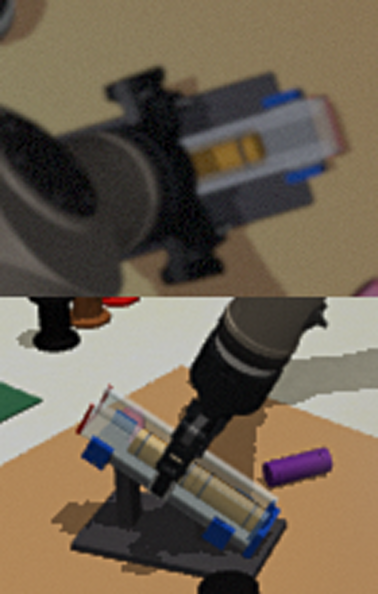

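The fingers straddle the tube about the centre, around (185,430) in the picture. Closing and lifting.

>>> arm_command --steps '[[[0,0,0,0,0,0,0],[0,0,0,0,0,0,0],[0,0,0,0,0,0,0],[0,0,0,0,0,0,0],[0,0,0,0,0,0,0],[0,0,0,0,0,0,0],[0,0,0,0,0,0,0],[0,0,0,0,0,0,0]]]'

```text
time_s: 6.7
eef_pos: [0.5915, -0.1807, 0.0691]
ee_rot: [[-0.276, 0.95, 0.149], [0.838, 0.314, -0.447], [-0.471, 0.001, -0.882]]
wrist_force: [-0.2, 1.4, 4.8]
grip_width: 0.0395
grip_force: 61.9
```

>>> arm_command --steps '[[[0,0,-0.2,0,0,0,0],[0,0,-0.4,0,0,0,0],[0,0,-0.5,0,0,0,0],[0,0,-0.5,0,0,0,0],[0,0,-0.5,0,0,0,0],[0,0,-0.5,0,0,0,0],[0,0,-0.5,0,0,0,0],[0,0,-0.4,0,0,0,0],[0,0,-0.2,0,0,0,0],[0,0,0,0,0,0,0],[0,0,0,0,0,0,0]]]'

```text
time_s: 8.07
eef_pos: [0.5629, -0.0991, 0.2307]
ee_rot: [[-0.276, 0.95, 0.145], [0.838, 0.312, -0.447], [-0.47, -0.002, -0.882]]
wrist_force: [0.4, 0.1, -6.8]
grip_width: 0.0394
grip_force: 62.4
```

Run:
```python
from h import *
import cv2
np.set_printoptions(precision=3,suppress=True)
Rt,Rw=tgt(-86.7,0)
go(np.array([.547,.149,.25]),Rw)
```

```text
t 8.075 p [ 0.563 -0.099  0.231] j [ 16.896  13.162 -31.561 108.23   39.297  64.388 -14.434]
shift units [ 4.065  1.244 -2.606] turn units [0.039 0.31  0.162]
F [ 0.414  0.128 -6.801] [ 0.933  0.293 -0.006] 0.03938918112424727 62.427703763823956
```

>>> arm_command --steps '[[[0,0,0,0,0.02,0,0],[0,0,0,0,0.04,0,0],[0,0,-0.2,0,0.05,0,0],[0,0,-0.2,0,0.05,0,0],[0,0,-0.2,0,0.05,0,0],[0,0,-0.2,0,0.05,0,0],[0,0,-0.2,0,0.05,0,0],[0,0,-0.1,0,0.05,0,0],[0,0,0,0,0.03,0,0],[0,0,0,0,0.02,0,0],[0,0,0,0,0,0,0],[0,0,0,0,0,0,0]]]'

```text
time_s: 9.57
eef_pos: [0.5598, -0.0864, 0.2848]
ee_rot: [[-0.31, 0.949, -0.048], [0.938, 0.314, 0.145], [0.153, -0.0, -0.988]]
wrist_force: [-1.4, 0.4, -6.6]
grip_width: 0.0392
grip_force: 62.4
```

```bash
cat > m.py <<'E'
from h import *
from station import readout
import cv2,sys
np.set_printoptions(precision=3,suppress=True,linewidth=200)
def run(save=None,prof=False):
    o=readout.get_obs();Rw=np.array(o["ee_rot"]);Rt=Rw@np.diag([-1,1,-1]);c=np.array(o["eef_pos"])-.022*Rw[:,2]
    tq=Rw.T@np.array(o["wrist_torque"])
    print("t",o["time_s"],"mouth pitch",np.degrees(np.arcsin(Rt[2,0])),"Ty",tq[1],"p",o["eef_pos"],"j",np.array(o["joint_positions"]))
    ims=[]
    for n,off in(("top",[0,0,.011]),("scene",[0,.008,.003])):
        im=vision.get_image(n).astype(np.float32)
        S=np.arange(.02,.142,.004);P=np.array([proj(n,c+Rt@(np.array([s,0,0])+off)) for s in S]).astype(np.float32)
        v=cv2.remap(cv2.GaussianBlur(im,(0,0),.7),P[:,:1],P[:,1:],1)[:,0]
        if prof: print(n,"s:sat(b/r)",[(int(round(s*1000)),int(100*x[2]/max(x[0],1))) for s,x in zip(S,v)])
        q=proj(n,c+Rt@np.array([.06,0,0])).astype(int)
        b=cv2.cvtColor(im.astype(np.uint8),cv2.COLOR_RGB2BGR)
        ims.append(cv2.resize(b[max(q[1]-50,0):q[1]+50,q[0]-65:q[0]+65],(520,400),interpolation=2)[:, :])
    if save: cv2.imwrite(save,cv2.resize(np.hstack(ims),(800,308)))
E
python3 -c "
from m import *
run('pics/t1.png',True)"
```

```text
t 9.575 mouth pitch -8.81597493377465 Ty -0.3877964044540236 p [ 0.56  -0.086  0.285] j [ 35.195  17.236 -32.926  91.714   1.106  76.968  21.227]
top s:sat(b/r) [(20, 88), (24, 85), (28, 86), (32, 84), (36, 86), (40, 91), (44, 103), (48, 88), (52, 101), (56, 105), (60, 103), (64, 100), (68, 106), (72, 94), (76, 92), (80, 86), (84, 86), (88, 87), (92, 87), (96, 88), (100, 86), (104, 87), (108, 87), (112, 87), (116, 86), (120, 87), (124, 86), (128, 87), (132, 86), (136, 86), (140, 86)]
scene s:sat(b/r) [(20, 65), (24, 59), (28, 59), (32, 59), (36, 59), (40, 71), (44, 69), (48, 63), (52, 90), (56, 102), (60, 102), (64, 102), (68, 102), (72, 102), (76, 102), (80, 100), (84, 90), (88, 96), (92, 99), (96, 99), (100, 96), (104, 67), (108, 74), (112, 94), (116, 95), (120, 94), (124, 68), (128, 13), (132, 5), (136, 7), (140, 8)]
```

View pics/t1.png

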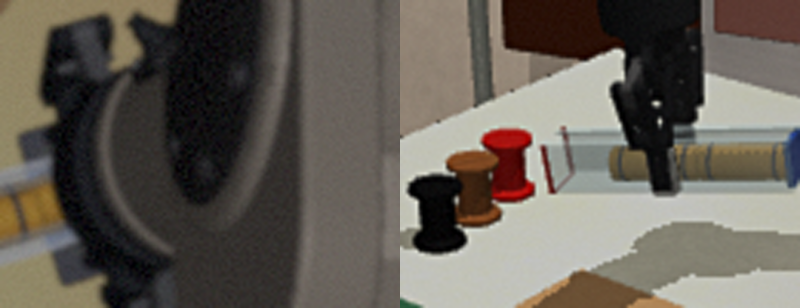

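The front fitting shows in the right half (scene crop) with its front end at about (612,163) and the rim at about (555,160). That puts the front end at x≈50 mm. I'll tip on in small steps.

>>> arm_command --steps '[[[0,0,0,0,0.02,0,0],[0,0,0,0,0.02,0,0],[0,0,0,0,0.01,0,0],[0,0,0,0,0,0,0],[0,0,0,0,0,0,0],[0,0,0,0,0,0,0]]]'

```text
time_s: 10.42
eef_pos: [0.56, -0.0868, 0.2851]
ee_rot: [[-0.305, 0.95, -0.072], [0.924, 0.314, 0.219], [0.23, 0.0, -0.973]]
wrist_force: [-0.7, 1.2, -5.8]
grip_width: 0.0391
grip_force: 62.4
```

```bash
cat >> m.py <<'E'
def front():
    o=readout.get_obs();Rw=np.array(o["ee_rot"]);Rt=Rw@np.diag([-1,1,-1]);c=np.array(o["eef_pos"])-.022*Rw[:,2]
    im=cv2.GaussianBlur(vision.get_image("scene").astype(np.float32),(0,0),.7)
    S=np.arange(.04,.131,.002);P=np.array([proj("scene",c+Rt@np.array([s,.008,.003])) for s in S]).astype(np.float32)
    v=cv2.remap(im,P[:,:1],P[:,1:],1)[:,0]
    print("t",o["time_s"],"pitch %.2f"%np.degrees(np.arcsin(Rt[2,0])),"Ty %.3f"%(Rw.T@np.array(o["wrist_torque"]))[1])
    print("from 40mm, step 2:",*(int(100*x[2]/max(x[0],1)) for x in v))
if __name__=="__main__": front()
E
python3 m.py
```

```text
t 10.425 pitch -13.31 Ty -0.600
from 40mm, step 2: 71 79 72 63 60 69 85 98 103 103 102 102 102 102 102 102 102 102 102 101 98 91 89 92 96 98 98 98 98 98 96 88 69 62 72 88 94 96 96 96 93 84 60 27 9 5
```

>>> arm_command --steps '[[[0,0,0,0,0.016,0,0],[0,0,0,0,0,0,0],[0,0,0,0,0,0,0],[0,0,0,0,0,0,0]]]'

```text
time_s: 10.98
eef_pos: [0.5599, -0.087, 0.285]
ee_rot: [[-0.303, 0.95, -0.08], [0.918, 0.313, 0.242], [0.255, 0.0, -0.967]]
wrist_force: [0.7, -0.3, -5.1]
grip_width: 0.0397
grip_force: 62.4
```

```bash
python3 m.py
```

```text
t 10.975 pitch -14.76 Ty -0.646
from 40mm, step 2: 65 73 72 67 62 65 79 92 101 103 102 102 102 102 102 102 102 102 102 101 97 90 89 92 96 97 97 98 99 99 96 89 69 63 73 89 94 96 96 96 94 85 60 28 10 5
```

>>> arm_command --steps '[[[0,0,0,0,0.012,0,0],[0,0,0,0,0,0,0],[0,0,0,0,0,0,0],[0,0,0,0,0,0,0]]]'

```text
time_s: 11.52
eef_pos: [0.5599, -0.0871, 0.2851]
ee_rot: [[-0.301, 0.95, -0.085], [0.914, 0.313, 0.259], [0.273, 0.0, -0.962]]
wrist_force: [-1.1, 0.2, -5.2]
grip_width: 0.0395
grip_force: 62.4
```

```bash
python3 m.py
```

```text
t 11.525 pitch -15.84 Ty -0.720
from 40mm, step 2: 63 69 78 70 63 59 69 84 98 103 103 102 102 102 102 102 102 102 101 100 96 90 90 92 96 97 98 98 98 99 97 91 72 64 71 87 93 96 96 96 92 82 56 28 9 4
```

>>> arm_command --steps '[[[0,0,0,0,0.012,0,0],[0,0,0,0,0,0,0],[0,0,0,0,0,0,0]]]'

```text
time_s: 11.95
eef_pos: [0.56, -0.0873, 0.2849]
ee_rot: [[-0.299, 0.95, -0.091], [0.909, 0.313, 0.276], [0.291, -0.0, -0.957]]
wrist_force: [0.6, 0.3, -5.5]
grip_width: 0.0394
grip_force: 62.4
```

```bash
python3 m.py
```

```text
t 11.95 pitch -16.92 Ty -0.724
from 40mm, step 2: 59 60 63 71 76 73 63 63 72 85 97 101 102 102 102 101 101 101 101 99 95 88 89 93 96 97 97 97 98 98 96 91 73 64 69 85 92 94 92 87 76 59 36 17 7 5
```

It's sliding; hold the angle and watch.

>>> arm_command --steps '[[[0,0,0,0,0,0,0],[0,0,0,0,0,0,0]]]'

```text
time_s: 12.25
eef_pos: [0.5599, -0.0871, 0.285]
ee_rot: [[-0.3, 0.95, -0.091], [0.909, 0.313, 0.276], [0.291, 0.0, -0.957]]
wrist_force: [-1.0, 0.1, -5.5]
grip_width: 0.0393
grip_force: 62.4
```

```bash
python3 m.py
```

```text
t 12.25 pitch -16.91 Ty -0.757
from 40mm, step 2: 59 59 62 69 73 71 63 64 72 86 97 101 102 102 102 101 101 102 101 99 95 89 90 93 96 97 97 97 98 98 97 92 73 62 68 86 92 94 93 88 77 62 39 20 8 8
```

>>> arm_command --steps '[[[0,0,0,0,0.011,0,0],[0,0,0,0,0,0,0],[0,0,0,0,0,0,0]]]'

```text
time_s: 12.68
eef_pos: [0.5599, -0.0873, 0.2849]
ee_rot: [[-0.297, 0.95, -0.096], [0.904, 0.313, 0.292], [0.308, -0.0, -0.952]]
wrist_force: [0.9, -0.2, -6.1]
grip_width: 0.0392
grip_force: 62.4
```

```bash
python3 m.py
```

```text
t 12.675 pitch -17.91 Ty -0.698
from 40mm, step 2: 60 60 60 59 60 60 63 71 75 72 63 65 74 89 98 101 102 102 101 99 95 89 90 94 97 97 98 98 98 98 96 91 73 63 68 86 92 91 83 69 52 33 19 9 6 7
```

>>> arm_command --steps '[[[0,0,0,0,0,0,0],[0,0,0,0,0,0,0]]]'

```text
time_s: 12.98
eef_pos: [0.56, -0.0871, 0.2851]
ee_rot: [[-0.298, 0.95, -0.096], [0.904, 0.313, 0.292], [0.307, 0.0, -0.952]]
wrist_force: [0.4, -0.4, -5.6]
grip_width: 0.0395
grip_force: 62.4
```

```bash
python3 m.py
```

```text
t 12.975 pitch -17.91 Ty -0.661
from 40mm, step 2: 59 59 60 60 60 60 59 59 60 60 59 60 63 70 76 71 64 63 73 82 89 88 90 94 97 97 97 97 97 98 96 90 73 64 69 85 91 92 83 71 54 36 21 10 7 7
```

>>> arm_command --steps '[[[0,0,0,0,0,0,0],[0,0,0,0,0,0,0]]]'

```text
time_s: 13.28
eef_pos: [0.5599, -0.0871, 0.2851]
ee_rot: [[-0.298, 0.95, -0.096], [0.904, 0.313, 0.292], [0.307, 0.0, -0.952]]
wrist_force: [0.3, 0.3, -5.9]
grip_width: 0.0394
grip_force: 62.4
```

```bash
python3 m.py
```

```text
t 13.275 pitch -17.91 Ty -0.602
from 40mm, step 2: 59 59 59 59 59 59 59 59 59 59 60 60 60 60 60 59 59 59 61 65 72 77 70 64 64 77 88 95 97 98 96 90 73 64 68 85 92 92 84 71 54 34 20 9 5 7
```

>>> arm_command --steps '[[[0,0,0,0,0,0,0],[0,0,0,0,0,0,0],[0,0,0,0,-0.03,0,0],[0,0,0,0,-0.05,0,0],[0,0,0,0,0,0,0]]]'

```text
time_s: 13.95
eef_pos: [0.5598, -0.0841, 0.2862]
ee_rot: [[-0.312, 0.948, -0.057], [0.932, 0.317, 0.177], [0.186, 0.002, -0.983]]
wrist_force: [-0.8, -0.0, -5.9]
grip_width: 0.0394
grip_force: 62.4
```

```bash
python3 -c "
from m import *
front();run('pics/t2.png')"
```

```text
t 13.95 pitch -10.70 Ty -0.176
from 40mm, step 2: 60 59 59 59 58 59 64 72 78 67 61 59 58 58 58 58 59 59 59 59 59 59 59 59 59 59 59 59 59 60 56 47 32 23 25 28 30 44 68 86 95 93 85 62 26 10
t 14.0 mouth pitch -10.702797215494689 Ty -0.29486973133837774 p [ 0.56  -0.086  0.286] j [ 35.824  17.879 -32.93   91.056  -0.318  77.836  22.298]
```

View pics/t2.png

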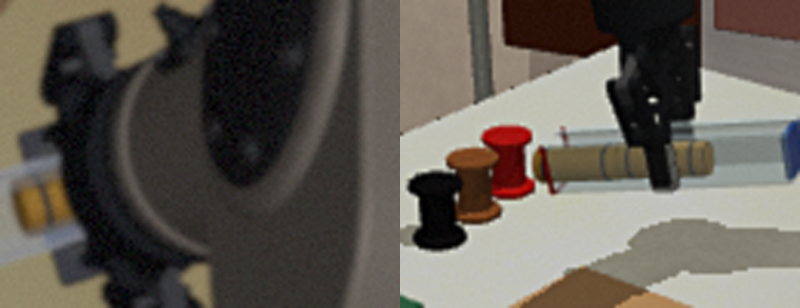

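The fitting now sticks out at about (535,163), past the rim at (553,170), by roughly 15–18 mm, and both fittings have stopped. I'll level the tube and take it to the cradle.

>>> arm_command --steps '[[[0,0,0,0,-0.03,0,0],[0,0,0,0,-0.03,0,0],[0,0,0,0,-0.03,0,0],[0,0,0,0,-0.02,0,0],[0,0,0,0,-0.01,0,0],[0,0,0,0,0,0,0],[0,0,0,0,0,0,0]]]'

```text
time_s: 14.98
eef_pos: [0.56, -0.0877, 0.2849]
ee_rot: [[-0.312, 0.95, 0.0], [0.95, 0.312, -0.002], [-0.002, -0.0, -1.0]]
wrist_force: [0.7, 0.2, -6.6]
grip_width: 0.0396
grip_force: 62.4
```

```bash
python3 -c "
from m import *
front()
Rt,Rw=tgt(-86.7,0);go(np.array([.547,.149,.047]),Rw)"
```

```text
t 14.975 pitch 0.09 Ty 0.169
from 40mm, step 2: 60 60 60 59 58 59 63 73 77 68 61 58 58 59 59 58 58 58 58 58 58 58 58 58 58 58 58 58 59 58 55 42 30 25 37 32 31 34 40 30 20 13 10 9 8 8
t 15.025 p [ 0.56  -0.088  0.285] j [ 31.473  14.206 -32.56   94.754   8.016  73.345  15.586]
shift units [4.587 1.233 4.75 ] turn units [-0.     0.001  0.165]
F [-0.425 -0.645 -6.194] [ 0.186  0.033 -0.003] 0.039509226965693665 62.30822459910996
```

>>> arm_command --steps '[[[0.15,0.04,0,0,0,0,0],[0.3,0.08,0,0,0,0,0],[0.42,0.113,0,0,0,0,0],[0.42,0.113,0,0,0,0,0],[0.42,0.113,0,0,0,0,0],[0.42,0.113,0,0,0,0,0],[0.42,0.113,0,0,0,0,0],[0.42,0.113,0,0,0,0,0],[0.42,0.113,0,0,0,0,0],[0.42,0.113,0,0,0,0,0],[0.35,0.1,0,0,0,0,0],[0.25,0.07,0,0,0,0,0],[0.15,0.04,0,0,0,0,0],[0,0,0,0,0,0.03,0],[0,0,0,0,0,0.04,0],[0,0,0,0,0,0.04,0],[0,0,0,0,0,0.035,0],[0,0,0,0,0,0.02,0],[0,0,0,0,0,0,0],[0,0,0,0,0,0,0]]]'

```text
time_s: 17.52
eef_pos: [0.5473, 0.1486, 0.2846]
ee_rot: [[-0.059, 0.998, 0.001], [0.998, 0.059, -0.002], [-0.002, 0.0, -1.0]]
wrist_force: [-0.7, -0.3, -6.2]
grip_width: 0.0393
grip_force: 62.4
```

>>> arm_command --steps '[[[0,0,0.2,0,0,0,0],[0,0,0.4,0,0,0,0],[0,0,0.4,0,0,0,0],[0,0,0.4,0,0,0,0],[0,0,0.4,0,0,0,0],[0,0,0.4,0,0,0,0],[0,0,0.4,0,0,0,0],[0,0,0.4,0,0,0,0],[0,0,0.3,0,0,0,0],[0,0,0.2,0,0,0,0],[0,0,0.1,0,0,0,0],[0,0,0,0,0,0,0],[0,0,0,0,0,0,0]]]'

```text
time_s: 19.15
eef_pos: [0.5478, 0.1486, 0.1053]
ee_rot: [[-0.059, 0.998, 0.002], [0.998, 0.059, -0.001], [-0.001, 0.002, -1.0]]
wrist_force: [-0.9, 0.5, -6.3]
grip_width: 0.0393
grip_force: 62.3
```

```bash
python3 -c "
from m import *
Rt,Rw=tgt(-86.7,0);go(np.array([.547,.149,.047]),Rw)
run('pics/c1.png',True)"
```

```text
t 19.15 p [0.548 0.149 0.105] j [  8.039  24.974 -34.808 106.29   17.465  54.01  -31.254]
shift units [ 0.01  -0.018  1.165] turn units [0.001 0.001 0.001]
F [-0.924  0.467 -6.313] [0.201 0.053 0.001] 0.03933458368567463 62.336805544327945
t 19.15 mouth pitch 0.07855448310039134 Ty 0.2033947712229185 p [0.548 0.149 0.105] j [  8.039  24.974 -34.808 106.29   17.465  54.01  -31.254]
top s:sat(b/r) [(20, 30), (24, 32), (28, 34), (32, 47), (36, 34), (40, 32), (44, 30), (48, 34), (52, 47), (56, 36), (60, 31), (64, 31), (68, 32), (72, 32), (76, 33), (80, 32), (84, 30), (88, 31), (92, 31), (96, 34), (100, 33), (104, 46), (108, 38), (112, 34), (116, 43), (120, 59), (124, 59), (128, 60), (132, 60), (136, 60), (140, 60)]
scene s:sat(b/r) [(20, 82), (24, 80), (28, 76), (32, 77), (36, 72), (40, 63), (44, 64), (48, 62), (52, 65), (56, 76), (60, 66), (64, 62), (68, 63), (72, 64), (76, 65), (80, 65), (84, 65), (88, 65), (92, 65), (96, 64), (100, 63), (104, 53), (108, 50), (112, 45), (116, 47), (120, 53), (124, 54), (128, 53), (132, 53), (136, 53), (140, 52)]
```

View pics/c1.png

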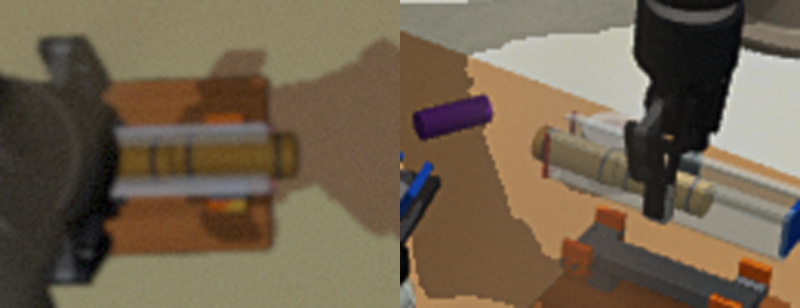

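The tube is level and lined up over the cradle, with the fitting about 17 mm beyond the rim (left half: rim x≈270, fitting end x≈298). Lowering.

>>> arm_command --steps '[[[0,0,0.2,0,0,0,0],[0,0,0.3,0,0,0,0],[0,0,0.3,0,0,0,0],[0,0,0.15,0,0,0,0],[0,0,0.08,0,0,0,0],[0,0,0.04,0,0,0,0],[0,0,0,0,0,0,0]]]'

```text
time_s: 20.12
eef_pos: [0.5476, 0.1484, 0.0514]
ee_rot: [[-0.059, 0.998, 0.001], [0.998, 0.059, -0.001], [-0.002, 0.001, -1.0]]
wrist_force: [0.2, -0.7, -5.3]
grip_width: 0.039
grip_force: 62.4
```

>>> arm_command --steps '[[[0,0,0.04,0,0,0,0],[0,0,0.04,0,0,0,0],[0,0,0,0,0,0,0],[0,0,0,0,0,0,0]]]'

```text
time_s: 20.62
eef_pos: [0.5473, 0.1483, 0.0471]
ee_rot: [[-0.059, 0.998, 0.001], [0.998, 0.059, -0.002], [-0.002, 0.0, -1.0]]
wrist_force: [-0.3, 0.2, -6.9]
grip_width: 0.0395
grip_force: 62.4
```

Not in contact yet, so down a little more.

>>> arm_command --steps '[[[0,0,0.03,0,0,0,0],[0,0,0,0,0,0,0],[0,0,0,0,0,0,0]]]'

```text
time_s: 21.0
eef_pos: [0.5474, 0.1483, 0.0469]
ee_rot: [[-0.059, 0.998, 0.001], [0.998, 0.059, -0.002], [-0.002, 0.001, -1.0]]
wrist_force: [-4.3, -1.7, 5.1]
grip_width: 0.0396
grip_force: 63.4
```

>>> arm_command --steps '[[[0,0,0.02,0,0,0,0],[0,0,0,0,0,0,0],[0,0,0,0,0,0,0]]]'

```text
time_s: 21.38
eef_pos: [0.5474, 0.1483, 0.0469]
ee_rot: [[-0.059, 0.998, 0.001], [0.998, 0.059, -0.003], [-0.003, 0.001, -1.0]]
wrist_force: [-5.9, -2.8, 12.7]
grip_width: 0.0395
grip_force: 64.6
```

Seated. I'll relieve the pressure, open and retreat.

>>> arm_command --steps '[[[0,0,-0.03,0,0,0,0],[0,0,0,0,0,0,0],[0,0,0,0,0,0,0.6],[0,0,0,0,0,0,0.7],[0,0,0,0,0,0,0.8],[0,0,0,0,0,0,0.9],[0,0,0,0,0,0,0.9],[0,0,0,0,0,0,0.9]]]'

```text
time_s: 22.38
eef_pos: [0.5474, 0.1483, 0.0461]
ee_rot: [[-0.059, 0.998, 0.001], [0.998, 0.059, -0.002], [-0.002, 0.0, -1.0]]
wrist_force: [0.8, 0.5, 0.0]
grip_width: 0.0765
grip_force: 0.0
```

>>> arm_command --steps '[[[0,0,-0.1,0,0,0,0.9],[0,0,-0.3,0,0,0,0.9],[0,0,-0.5,0,0,0,0.9],[0,0,-0.5,0,0,0,0.9],[0,0,-0.5,0,0,0,0.9],[0,0,-0.6,0,0,0,0.9],[0,0,-0.6,0,0,0,0.9],[0,0,-0.6,0,0,0,0.9],[0,0,-0.5,0,0,0,0.9],[0,0.5,0,0,0,0,0.9],[0,-0.5,0,0,0,0,0.9],[0,0,0,0,0,0,0.9]]]'

```text
time_s: 23.88
eef_pos: [0.5463, 0.1491, 0.2572]
ee_rot: [[-0.06, 0.998, 0.001], [0.998, 0.06, -0.002], [-0.002, 0.001, -1.0]]
wrist_force: [-0.5, 0.3, 0.1]
grip_width: 0.0769
grip_force: 0.0
```

Run:
```python
from h import *
import cv2
a=cv2.cvtColor(vision.get_image("top"),cv2.COLOR_RGB2BGR)[160:270,150:310]
b=cv2.cvtColor(vision.get_image("scene"),cv2.COLOR_RGB2BGR)[200:310,320:480]
cv2.imwrite("pics/f.png",cv2.resize(np.hstack([a,b]),None,fx=2.5,fy=2.5,interpolation=2))
```

```text
(no output)
```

View pics/f.png

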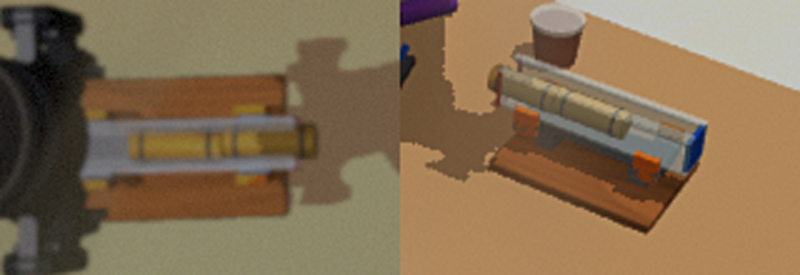

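The tube lies level in the orange cradle, slot up. The front fitting sticks out from the rim at x≈295 to x≈317 (about 17 mm), the second fitting is inside, and the gripper is clear.

```bash
python3 -c "
from station import order
print(order.sign_off())"
```

```text
the job is handed in; nothing more can be done
None
```

I laid the tube level in the orange-cheeked cradle and let go: the front fitting sticks out about 17 mm (a bit over the centimetre asked, within the 30 mm limit), the second is inside, nothing fell or was disturbed, and the job is handed in, though sign-off gave no verdict.

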